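# Close the hold-down bar over the circuit board

### The job

Of the two board holders on the bench, one has a circuit board lying in it. Swing that holder's hold-down bar over the board, by pushing its free end round until the bar rests fully home against its stop post, gently, without ramming or leaning hard on it, then let go of it. Leave the bar of the empty holder where it is.

Things in the scene. Friction and masses are not known exactly. Their poses are not given: they have to be found in the camera images.
- board_holder: Fixed aluminium plate 250 x 140 x 12 mm with a green circuit board. Origin: centre of its underside, on the bench. x: along its length, roughly ahead; y left, z up. In mm: pivot pin x -100, y 0; stop post 12 wide, 55 high, x 85, y -13; board x -80 to 35, y -45 to 45, its parts up to z 27, just under the bar. Past x 40 only bare plate, 4 mm bolt heads and the post (foot 22 wide, up to z 18).
- hold_bar (a joint): Angle (rad) of that holder's bar about its upright pin. 0: home, along the holder's +x, its -y side touching the stop post. Grows as it opens, counter-clockwise from above (free end to +y), to 1.5; starts at 0.6 to 1.05. Plain steel bar 14 mm wide, 16 tall, at z 30 to 46 mm; reaches 200 mm from the pin. Stiff pin (2 N at the free end), no spring: it stays where left.
- hold_bar_end (a point): Centre of the free end face of that bar: 200 mm from the pin, at mid height, 38 mm above the bench.
- spare_bar_end (a point): Centre of the free end face of the bar of the empty holder, 38 mm above the bench. That holder is of the same make and stands to the left or right of the other, 280 to 450 mm away, its bar open too, but has no board. This bar is to stay where it is.

How it is judged:
By the outcome, as a careful person would: the job done as asked, in the order asked, and still so for the second after the job is handed in, with the robot touching nothing.
It also fails if it takes over 34 s, if anything falls off the work surface, if the arm or the gripper's body presses on something with over 40 N, if the wrist force passes 120 N, or if a joint passes its speed limit or range.

### The arm

A 7-joint arm with a two-finger parallel gripper is mounted at the origin on the work surface. World frame = base frame: x ahead of the robot, y to its left, z up, the work surface at z = 0. Lengths are in m, angles in rad, forces in N, time in s.
With the tool pointing down it reaches from about 0.4 to 0.925 m from the base axis. Payload 4.1 kg.
Tool frame: the origin (TCP) lies midway between the tips of the shut fingers; the grasp point (between the pads) lies 19 mm behind it; z points along the fingers, x is the direction in which the jaws open and shut, and the axes are right-handed (so a half turn about z gives the same grasp; the last joint's range is limited). The gripper opens to 85 mm and grips with 20 to 120 N. Pads are 22 mm wide; open, the fingers measure 114 mm over their backs; the gripper's body (76 mm by 85 mm) begins 54 mm behind the grasp point. The pads swing forward as they close: fully open they stand 13 mm farther back than shut.
Start: joints at [-1.375, 0.398, 0.045, 1.537, -0.019, 1.207, -0.051], TCP at [0.189, 0.622, 0.198] pointing down, gripper open.
Joint ranges: [-2.82, 2.82], [-0.49, 2.23], [-1.37, 1.46], [0, 2.46], [-1.36, 4.5], [0.23, 2], [-2.94, 2.94]. Speed limits (rad/s): [2.57, 2.57, 3.14, 3.14, 3.14, 3.14, 3.14].

### API

Orientations are given as a rotation vector (axis times angle).
In Python, from cell import * gives the robot as it stands.
- The arm moves only by the tool jog_arm, never from a script. Its argument "moves" is a list of rows, each a list of 7 numbers: the shift along the tool's x, y, z in m, then the turn, a rotation vector about the tool's x, y, z in rad, then the closure, from 0 (fully open) to 1 (shut). A call has 1 to 12 rows; each row shifts and turns the commanded pose from where the row before left it, along the tool's axes as they then stand; what a row does not reach is not made up. A row lasts 1/8 s, in which the tool goes at most 62.5 mm and 10.7 degrees, less where a joint would pass 70% of its speed; a pose out of reach is approached as far as the arm can. A call is refused whole if a number of a shift passes 0.0625 or a number of a turn 0.188, either way. A call with a gripper value outside its range is refused whole. The fingers move at their own pace and stop on an object; "squeeze" is the grip in N (left out, the last holds). Time passes only in rows, so rows that do not move let the fingers close. It gives the time, the measured TCP pose, the force and the opening at its end, in the units of the state.
- state(): the state, without advancing time (a new reading comes with each control period).
- snapshot(name): name is "side" or "top"; returns a dict with "color" (420x560x3 uint8, blue, green, red), "range_z" (420x560 float32, m along the optical axis (not along the pixel's ray), 0 where there is no reading), "fov_y" (degrees; the focal length in pixels is half the picture's height over the tangent of half this angle, whatever the lens; pixels are square), "cx", "cy" (the principal point, pixels), "dist" ([k1, k2, p1, p2, k3] as OpenCV has them; the pictures are not rectified), "camera_from_world" (4x4, takes a point from world to camera coordinates). Camera axes: x right, y down, z forward; pixel columns grow to the right and rows downward; lengths in m; the calibration is good to about 2 mm. A picture is of the moment at which its call begins.
- job_done(): hands the job in, once; it reports no verdict.
The state is a dict: "clock": time; "q": joint angles; "dq": joint speeds; "joint_efforts": joint torques, N m; "eef_pos": TCP position; "eef_rot": TCP orientation; "contact_force": force on the tool from outside, world axes, zero at the start; "torque": the same for the moment, N m; "opening": finger opening in m.
Only numpy, scipy, OpenCV 4.12 (cv2) and the standard library are available. Lean on these libraries where they do the work, as an engineer would, in place of code of your own. Each camera call takes 0.05 s, during which the arm holds its last target.

## Working session

There is one attempt and no reset: what is moved stays moved. The work goes in short steps, Python scripts to look and compute and a tool call to move; the robot and the scene stay as the last step left them, time stands still between calls to the robot, and variables do not carry over. Pictures are saved under pics/ and viewed, and the job is handed in when it is done.

Besides the shell and the picture viewer there is one more tool, called after "Call:" as a command line: name --pt "numbers of a row" for each row, then --argument value for the rest. jog_arm: Moves the arm, as the interface text tells. Its arguments: {"type":"object","properties":{"moves":{"type":"array"},"squeeze":{"type":"number"}},"required":["moves"]}

```bash
mkdir -p pics; ls
python3 - <<'E'
from cell import *
import cv2,pickle
s=state();print(s)
d={}
for n in("side","top"):
    d[n]=snapshot(n);cv2.imwrite(f"pics/{n}0.png",d[n]["color"])
    print({k:v for k,v in d[n].items() if k not in("color","range_z")})
pickle.dump(d,open("d0.pkl","wb"))
E
```

```text
pics
{'clock': 0.0, 'q': array([-1.37499984,  0.39919429,  0.04502973,  1.53787146, -0.01871514,
        1.20689986, -0.05070196]), 'dq': array([ 1.55321260e-03,  5.40218613e-05,  1.03115084e-03, -1.38551073e-03,
        5.21546957e-04, -1.28453899e-03,  8.94303977e-04]), 'joint_efforts': array([ 1.24536882e-04, -4.75109518e+01,  1.36490744e+00, -2.54229730e+01,
        1.16049754e-02,  8.98544647e-03, -5.91884259e-06]), 'eef_pos': array([0.18862789, 0.62130023, 0.19646576]), 'eef_rot': array([ 2.52249427e+00,  1.87048964e+00, -2.34487755e-03]), 'contact_force': array([ 0.3040468 , -0.29001767,  0.75823612]), 'torque': array([ 0.01606463, -0.00939094, -0.00887842]), 'opening': 0.0851688307808679}
{'fov_y': 54.03822083667116, 'cx': 277.26329021259494, 'cy': 214.71786511316012, 'dist': array([-0.06237657,  0.        ,  0.        ,  0.        ,  0.        ]), 'camera_from_world': array([[-0.91787672, -0.39682104,  0.00594873,  0.53545462],
       [-0.21922079,  0.49446519, -0.84109834,  0.16309748],
       [ 0.33082408, -0.77332867, -0.54084951,  0.6590938 ],
       [ 0.        ,  0.        ,  0.        ,  1.        ]])}
{'fov_y': 44.90450031071562, 'cx': 282.41007707664016, 'cy': 206.5882669119307, 'dist': array([0.01201676, 0.        , 0.        , 0.        , 0.        ]), 'camera_from_world': array([[-0.02821596, -0.99940814,  0.01967799, -0.00892524],
       [-0.99661799,  0.02660636, -0.07774762,  0.54762969],
       [ 0.07717804, -0.02180517, -0.99677885,  0.93656688],
       [ 0.        ,  0.        ,  0.        ,  1.        ]])}
```

View pics/top0.png

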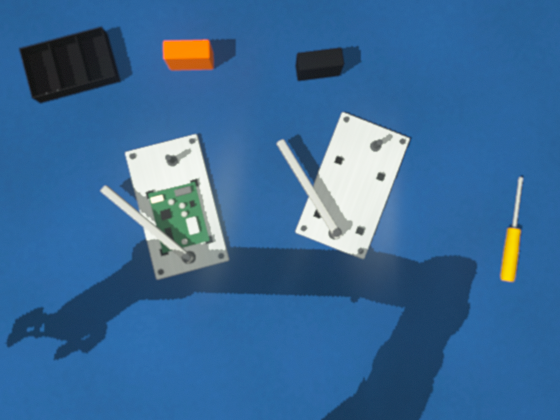

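View pics/side0.png

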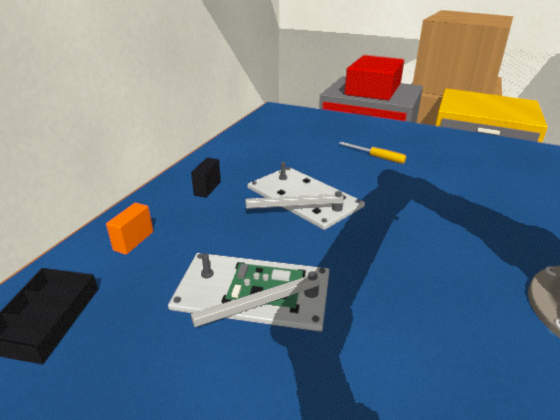

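The top view shows the board in the left holder: pivot near (190,257), bar free end near (105,188), post near (172,160). The right holder is empty, with its bar end near (281,142). Next I'll measure these.

```bash
cat > h.py <<'E'
import numpy as np,cv2,pickle
def K(s):
    f=s["color"].shape[0]/2/np.tan(np.radians(s["fov_y"]/2))
    return np.array([[f,0,s["cx"]],[0,f,s["cy"]],[0,0,1.]])
def ray(s,px,z):
    p=cv2.undistortPoints(np.array(px,float).reshape(-1,1,2),K(s),s["dist"]).reshape(-1,2)
    T=s["camera_from_world"];R=T[:3,:3];c=-R.T@T[:3,3]
    d=np.c_[p,np.ones(len(p))]@R
    return c+d*((z-c[2])/d[:,2])[:,None]
def proj(s,P):
    T=s["camera_from_world"]
    return cv2.projectPoints(np.array(P,float).reshape(-1,1,3),cv2.Rodrigues(T[:3,:3])[0],T[:3,3],K(s),s["dist"])[0].reshape(-1,2)
E
python3 - <<'E'
from h import *
d=pickle.load(open("d0.pkl","rb"));s=d["top"]
im=s["color"];cv2.imwrite("pics/crop.png",cv2.resize(im[110:300,80:260],None,fx=3.1,fy=3.1,interpolation=cv2.INTER_CUBIC))
T=s["camera_from_world"];print("cam",-T[:3,:3].T@T[:3,3])
hsv=cv2.cvtColor(im,cv2.COLOR_BGR2HSV)
m=((hsv[...,1]<70)&(hsv[...,2]>90)).astype(np.uint8)*255
# heights from range
f=K(s);v,u=np.mgrid[:420,:560]
pn=cv2.undistortPoints(np.c_[u.ravel(),v.ravel()].astype(float).reshape(-1,1,2),f,s["dist"]).reshape(420,560,2)
z=s["range_z"];P=np.dstack([pn*z[...,None],z]);W=(P-T[:3,3])@T[:3,:3]
H=W[...,2]
for x,y in[(105,188),(150,223),(172,160),(190,257),(140,160),(50,200)]:print((x,y),W[y,x])
bar=((H>.040)&(H<.053)&(hsv[...,1]<80)).astype(np.uint8)*255
cv2.imwrite("pics/barmask.png",np.hstack([bar[:,:300],m[:,:300]]))
bar[:, 250:]=0
n,l,st,c=cv2.connectedComponentsWithStats(bar);
for i in range(1,n):
  if st[i,4]>60:
    print(st[i]); cn=cv2.findContours((l==i).astype(np.uint8),0,2)[0][0]; r=cv2.minAreaRect(cn);b=cv2.boxPoints(r);print(b); print(ray(s,b,.046))
plate=((m>0)|((H>.006)&(z>0))).astype(np.uint8)
plate=(((H>.006)&(H<.06)&(z>0))).astype(np.uint8)*255
cv2.imwrite("pics/plate.png",plate)
pickle.dump(W,open("W.pkl","wb"))
E
```

```text
cam [ 0.47324336 -0.0030684   0.9763026 ]
(105, 188) [0.58776055 0.29906695 0.04765368]
(150, 223) [0.52167289 0.21819325 0.04737213]
(172, 160) [0.63760136 0.17836362 0.04072918]
(190, 257) [0.45808496 0.14613006 0.05061752]
(140, 160) [0.64341762 0.24352056 0.01597472]
(50, 200) [0.57308762 0.41766861 0.00175199]
[101 185  86  74 852]
[[100.21313 190.34424]
 [105.45904 184.04916]
 [188.18033 252.98358]
 [182.93442 259.27866]]
[[0.58388097 0.3082629  0.046     ]
 [0.5952083  0.29876243 0.046     ]
 [0.46536353 0.1500642  0.046     ]
 [0.45426762 0.15968749 0.046     ]]
```

View pics/crop.png

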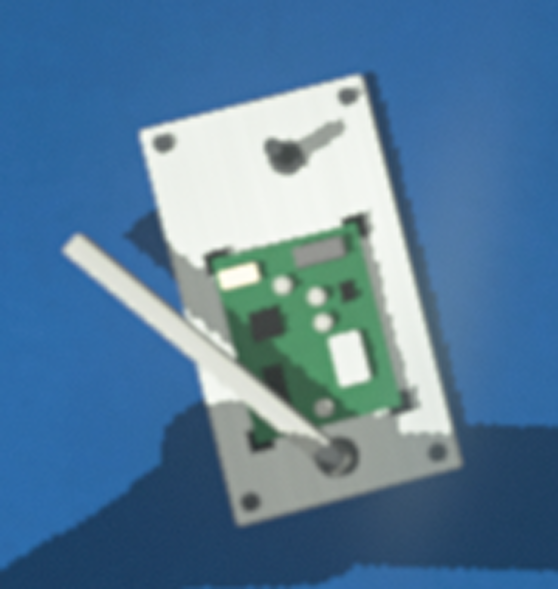

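View pics/plate.png

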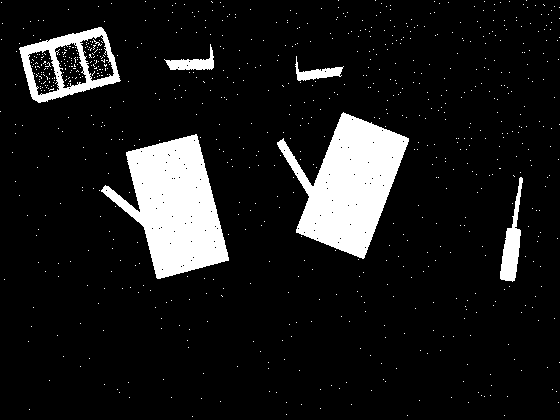

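The crop shows clean plate corners at about (140,131), (362,73), (462,465) and (240,525) in crop pixels. The bar end is near (73,243). I'll fit the holder pose from these.

Run:
```python
from h import *
d=pickle.load(open("d0.pkl","rb"));s=d["top"]
c=np.array([(140,131),(362,73),(462,465),(240,525)])/3.1+[80,110]-.3
P=ray(s,c,.012)[:,:2]
print(P,[np.linalg.norm(P[i]-P[(i+1)%4]) for i in range(4)])
L=np.array([[.125,.07],[.125,-.07],[-.125,-.07],[-.125,.07]])
Pc=P.mean(0);A=(P-Pc);th=np.arctan2((L[:,0]*A[:,1]-L[:,1]*A[:,0]).sum(),(L*A).sum())
R=np.array([[np.cos(th),-np.sin(th)],[np.sin(th),np.cos(th)]])
print("centre",Pc,"th",th,"resid",P-(Pc+L@R.T))
piv=Pc+R@[-.1,0];post=Pc+R@[.085,-.013]
print("piv",piv,"post",post,"home end",Pc+R@[.1,0])
e=ray(s,[(102.7,187.2)],.046)[0,:2]
print("end",e,"r",np.linalg.norm(e-piv)); w=e-piv; print("angle",np.arctan2(w[1],w[0])-th)
a=np.array([[.58388097,.3082629],[.5952083,.29876243],[.46536353,.1500642],[.45426762,.15968749]])
w=a[:2].mean(0)-a[2:].mean(0);print("axis angle",np.arctan2(w[1],w[0])-th)
# side check
for n in d:
  im=d[n]["color"].copy()
  for q,z in((piv,.046),(post,.055),(e,.046),(Pc+R@[.1,0],.046),(Pc+R@[.085,-.007],.046)):
    u=proj(d[n],[[*q,z]])[0];print(n,u);cv2.circle(im,tuple(int(round(t)) for t in u),2,(0,0,255),-1)
  cv2.imwrite(f"pics/{n}_chk.png",im)
q=cv2.Rodrigues(np.array([2.52249427e+00,1.87048964e+00,-2.34487755e-03]))[0];print(q)
```

```text
[[0.66029497 0.27305726]
 [0.69332303 0.13663097]
 [0.450285   0.07977648]
 [0.41815688 0.21417459]] [np.float64(0.14036731914345832), np.float64(0.2495995130498707), np.float64(0.13818490767059355), np.float64(0.24919475042547967)]
centre [0.55551497 0.17590983] th 0.2346295093913512 resid [[-5.21278875e-04  5.06266542e-06]
 [-4.07961014e-05 -2.57148819e-04]
 [ 7.13099082e-05  1.00902444e-03]
 [ 4.90765069e-04 -7.56938286e-04]]
piv [0.45825492 0.15266156] post [0.64120829 0.18302705] home end [0.65277503 0.19915809]
end [0.5895414  0.30376193] r 0.20016857813490882
angle 0.620819601073214
axis angle 0.6185886112004665
side [310.82999046 275.92861118]
side [203.6749347  253.90208366]
side [190.57364458 314.78209759]
side [193.27529049 261.75072639]
side [203.0419973  260.21347008]
top [186.79584956 256.95724537]
top [167.86281135 156.77941246]
top [102.7 187.2]
top [159.98681767 151.63373597]
top [165.6864637  158.46344232]
[[ 2.90440689e-01  9.56892890e-01 -4.51463961e-04]
 [ 9.56891014e-01 -2.90441016e-01 -1.89839885e-03]
 [-1.94768801e-03  1.19370463e-04 -9.99998096e-01]]
```

View pics/side_chk.png

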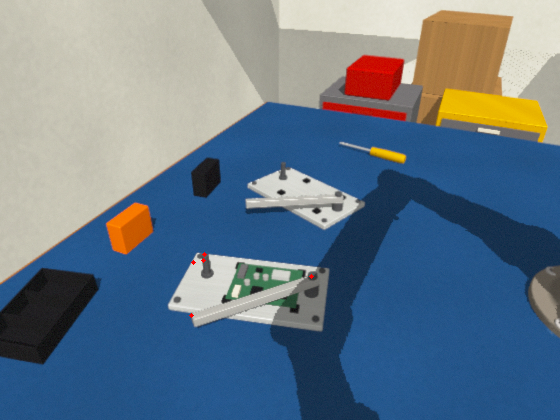

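Size, reach and both angle estimates agree: plate 250×139 mm, end at 200 mm, angle 0.62. I'll move over a spot on the bar's outer side with the fingers shut.

Call:
jog_arm --pt "-0.0184 0.043 0 0 0 0 1" --pt "-0.0184 0.043 0 0 0 0 1" --pt "-0.0184 0.043 0 0 0 0 1" --pt "-0.0184 0.043 0 0 0 0 1" --pt "-0.0184 0.043 0 0 0 0 1" --pt "-0.0184 0.043 0 0 0 0 1" --pt "-0.0184 0.043 0 0 0 0 1" --pt "-0.0184 0.043 0 0 0 0 1" --pt "-0.0184 0.043 0 0 0 0 1" --pt "-0.0184 0.043 0 0 0 0 1" --pt "0 0 0 0 0 0 1" --squeeze 40

```text
clock: 1.48
eef_pos: [0.5502, 0.3156, 0.1971]
eef_rot: [2.529, 1.859, -0.001]
contact_force: [0.1, 0.2, 0.6]
opening: -0.0001
```

Call:
jog_arm --pt "0 0 0 0 0 0.14 1" --pt "0 0 0 0 0 0.14 1" --pt "0 0 0 0 0 0.14 1" --pt "0 0 0 0 0 0 1"

```text
clock: 1.98
eef_pos: [0.5457, 0.322, 0.1971]
eef_rot: [-2.856, -1.308, 0.002]
contact_force: [0.5, 0.4, 0.2]
opening: -0.0
```

```bash
cat > w.py <<'E'
from cell import *
from h import *
th=.2346;piv=np.array([.4583,.1527])
def rep(s=None):
    s=s or state();R=cv2.Rodrigues(np.array(s["eef_rot"]))[0]
    p=np.array(s["eef_pos"]);ya=np.arctan2(R[1,1],R[0,1])
    c=np.cos(th);sn=np.sin(th);w=p[:2]-piv
    print("clk",s["clock"],"p",p.round(4),"tool y ang",ya.round(3),"toolz",R[:,2].round(3),"F",np.round(s["contact_force"],2),"op",s["opening"])
    print("holder-pivot xy",(c*w[0]+sn*w[1]).round(4),(-sn*w[0]+c*w[1]).round(4),"q",np.round(s["q"],2))
    return s,R,p
E
python3 - <<'E'
from w import *
s,R,p=rep()
t=np.array([.5472,.3204,.032]);print("tool delta",R.T@(t-p))
E
```

```text
clk 1.975 p [0.5457 0.322  0.1971] tool y ang -0.712 toolz [-0.001 -0.    -1.   ] F [0.52 0.44 0.24] op -2.958195750752872e-05
holder-pivot xy 0.1244 0.1444 q [-0.83  0.38  0.31  1.58 -0.12  1.19  0.36]
tool delta [-1.43288817e-04  2.32168402e-03  1.65056474e-01]
```

Call:
jog_arm --pt "0 0 0.045 0 0 0 1" --pt "0 0 0.045 0 0 0 1" --pt "0 0 0.045 0 0 0 1" --pt "0 0 0.03 0 0 0 1" --pt "0 0 0 0 0 0 1"

```text
clock: 2.6
eef_pos: [0.5441, 0.3204, 0.0298]
eef_rot: [2.856, 1.308, -0.01]
contact_force: [-0.4, -0.5, 0.4]
opening: -0.0002
```

Run:
```python
from w import *
rep()
for n in("side","top"):cv2.imwrite(f"pics/{n}1.png",snapshot(n)["color"])
```

```text
clk 2.6 p [0.5441 0.3204 0.0298] tool y ang -0.712 toolz [-0.005 -0.003 -1.   ] F [-0.37 -0.54  0.37] op -0.00023644085606345003
holder-pivot xy 0.1224 0.1432 q [-0.8   0.55  0.27  1.74 -0.18  0.88  0.41]
```

View pics/side1.png

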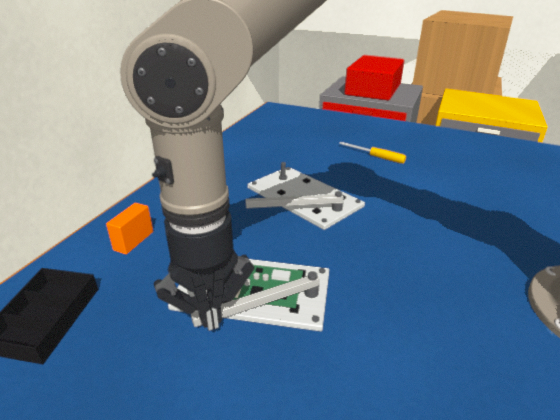

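View pics/top1.png

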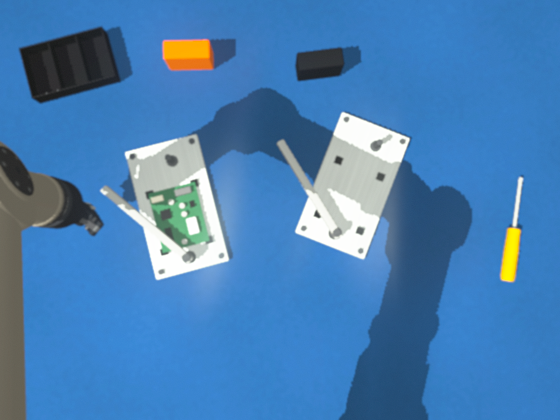

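The fingertips stand beside the bar's free end on its open side, at about (210,322) in the side view, and clear of it. I'll approach contact slowly.

Call:
jog_arm --pt "0.0005 0.006 0 0 0 0 1" --pt "0 0.006 0 0 0 0 1" --pt "0 0.005 0 0 0 0 1" --pt "0 0.004 0 0 0 0 1" --pt "0 0.003 0 0 0 0 1" --pt "0 0 0 0 0 0 1"

```text
clock: 3.45
eef_pos: [0.5655, 0.3054, 0.0325]
eef_rot: [2.858, 1.303, -0.0]
contact_force: [0.2, 0.0, -0.3]
opening: -0.0003
```

```bash
cat >> w.py <<'E'
def bar(phi):
    s,R,p=rep();a=th+phi;e=np.array([np.cos(a),np.sin(a)]);n=np.array([-e[1],e[0]])
    w=p[:2]-piv;print("along",(w@e).round(4),"normal",(w@n).round(4),"F n",(np.array(s["contact_force"])[:2]@n).round(2))
E
python3 -c "
from w import *
bar(.6186)"
```

```text
clk 3.45 p [0.5655 0.3054 0.0325] tool y ang -0.715 toolz [ 0. -0. -1.] F [ 0.2   0.03 -0.34] op -0.00032881421333474123
holder-pivot xy 0.1397 0.1236 q [-0.76  0.56  0.27  1.71 -0.19  0.89  0.44]
along 0.1855 normal 0.0197 F n -0.13
```

Call:
jog_arm --pt "0 0.002 0 0 0 0 1" --pt "0.0003 0.0037 0 0 0 0.02 1" --pt "0.0004 0.0056 0 0 0 0.03 1" --pt "0.0004 0.0056 0 0 0 0.03 1" --pt "0.0004 0.0056 0 0 0 0.03 1" --pt "0.0004 0.0056 0 0 0 0.03 1" --pt "0 0 0 0 0 0 1"

```text
clock: 4.32
eef_pos: [0.5874, 0.2868, 0.0325]
eef_rot: [2.943, 1.099, 0.0]
contact_force: [0.4, -0.8, 0.3]
opening: 0.0
```

Run:
```python
from w import *
bar(.6186-.14)
s=snapshot("top");cv2.imwrite("pics/top2.png",s["color"])
```

```text
clk 4.325 p [0.5874 0.2868 0.0325] tool y ang -0.856 toolz [ 0. -0. -1.] F [ 0.35 -0.79  0.27] op 1.2918371828785192e-05
holder-pivot xy 0.1567 0.1005 q [-0.74  0.58  0.31  1.69 -0.21  0.91  0.37]
along 0.1854 normal 0.017 F n -0.83
```

View pics/top2.png

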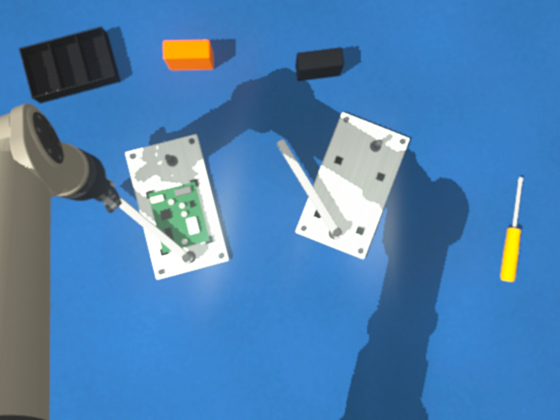

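The bar is visible from about (120,202) to (190,257), with the hand covering its tip. I'll measure its angle to see whether it moved.

```bash
cat >> w.py <<'E'
def barang(s,lo=(100,150),hi=(235,290)):
    # bar top pixels by height, near the pin half, on the calibrated plane
    T=s["camera_from_world"];v,u=np.mgrid[:420,:560]
    pn=cv2.undistortPoints(np.c_[u.ravel(),v.ravel()].astype(float).reshape(-1,1,2),K(s),s["dist"]).reshape(420,560,2)
    z=s["range_z"];W=(np.dstack([pn*z[...,None],z])-T[:3,3])@T[:3,:3]
    r=np.hypot(W[...,0]-piv[0],W[...,1]-piv[1])
    g=s["color"].min(2)
    m=(W[...,2]>.041)&(W[...,2]<.053)&(r>.03)&(r<.15)&(z>0)&(g>95)
    yy,xx=np.nonzero(m);P=ray(s,np.c_[xx,yy],.046)[:,:2]
    vx,vy,x0,y0=cv2.fitLine(P.astype(np.float32),cv2.DIST_HUBER,0,.001,.001).ravel()
    if vx<0:vx,vy=-vx,-vy
    off=(piv[0]-x0)*-vy+(piv[1]-y0)*vx
    print("bar angle",np.arctan2(vy,vx)-th,"n",len(P),"pin off line",off,"r",r[m].min(),r[m].max())
    return m
E
python3 - <<'E'
from w import *
d=pickle.load(open("d0.pkl","rb"));barang(d["top"])
s=snapshot("top");m=barang(s);im=s["color"].copy();im[m]=(0,0,255)
cv2.imwrite("pics/m2.png",cv2.resize(im[110:300,60:260],None,fx=3,fy=3))
E
```

```text
bar angle 0.6198073 n 532 pin off line -0.0003961582765305005 r 0.03001638072057823 0.14972752044589183
bar angle 0.6209705 n 525 pin off line -0.00027742303826146925 r 0.030241090915534452 0.14918242088773043
```

View pics/m2.png

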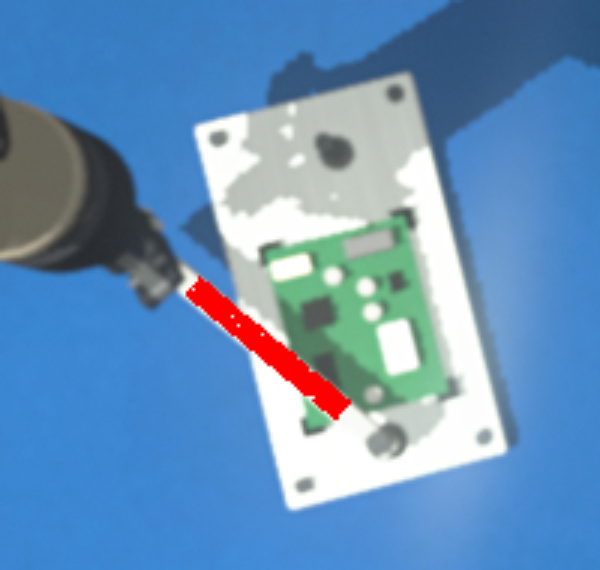

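The bar has not moved (0.621), although the reported TCP should already have pushed it. I need a side view and the projected TCP.

Run:
```python
from w import *
s,R,p=rep()
e=piv+.2*np.array([np.cos(th+.62),np.sin(th+.62)])
for n in("side","top"):
  S=snapshot(n);im=cv2.resize(S["color"],None,fx=3,fy=3,interpolation=cv2.INTER_CUBIC)
  for P,c in((p,(0,0,255)),(p-R[:,2]*.05,(255,0,255)),([*e,.046],(0,255,255)),([*e,.030],(0,255,0))):
    u=proj(S,[P])[0];print(n,u);cv2.circle(im,tuple(int(round(t*3+1)) for t in u),4,c,-1)
  u=proj(S,[p])[0]*3;x,y=int(max(0,u[0]-280)),int(u[1]-250)
  cv2.imwrite(f"pics/{n}3.png",im[y:y+500,x:x+600])
```

```text
clk 4.425 p [0.5868 0.2877 0.0325] tool y ang -0.855 toolz [-0.  0. -1.] F [1.04 0.21 0.96] op -0.0001278209881726812
holder-pivot xy 0.1563 0.1014 q [-0.74  0.58  0.31  1.69 -0.21  0.91  0.37]
side [199.10893218 314.45072489]
side [195.5929921  289.78282478]
side [190.61342729 314.67601932]
side [191.83672871 322.31372609]
top [113.91039204 189.31601274]
top [105.04961692 186.12965629]
top [102.81070188 187.16311883]
top [105.67916529 188.1612383 ]
```

View pics/side3.png

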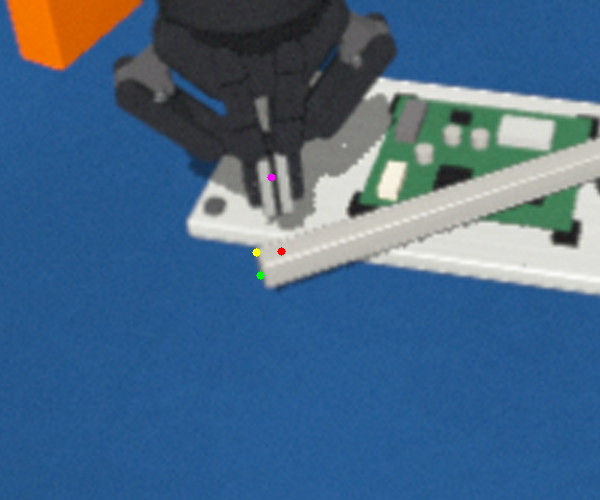

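View pics/top3.png

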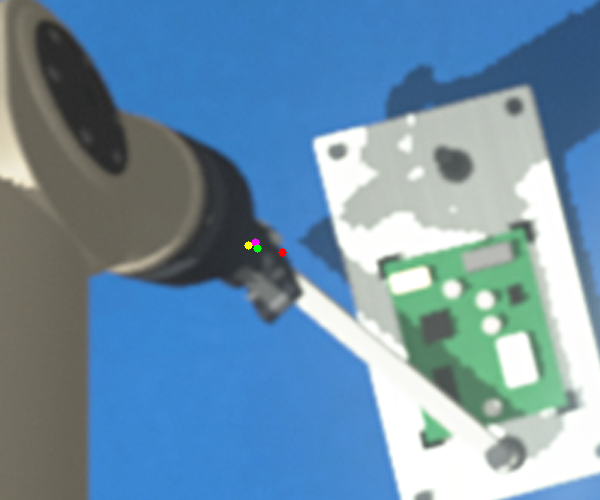

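The side view shows the fingertips ending at about (275,220) in the crop, above the bar's top edge. The reported TCP projects about 30 crop pixels lower. So the tips are passing over the bar, and I'll check with depth where they really are.

Run:
```python
from w import *
s,R,p=rep()
S=snapshot("side");T=S["camera_from_world"]
v,u=np.mgrid[:420,:560]
pn=cv2.undistortPoints(np.c_[u.ravel(),v.ravel()].astype(float).reshape(-1,1,2),K(S),S["dist"]).reshape(420,560,2)
z=S["range_z"];W=(np.dstack([pn*z[...,None],z])-T[:3,3])@T[:3,:3]
L=(W-p)@R  # tool frame
for yy in range(280,322,3):
  print(yy,[tuple((W[yy,x]*1000).round().astype(int)) for x in (192,194,197,200,203)])
g=(np.abs(L[...,0])<.02)&(np.abs(L[...,1])<.03)&(L[...,2]<.01)&(L[...,2]>-.08)&(z>0)
for a in range(-80,10,5):
  k=g&(L[...,2]*1000>=a)&(L[...,2]*1000<a+5)
  if k.sum():print(a,k.sum(),(L[k].min(0)*1000).round(),(L[k].max(0)*1000).round())
print("start proj",proj(S,[[.5441,.3204,.0298]]))
```

```text
clk 4.525 p [0.5866 0.2879 0.0325] tool y ang -0.854 toolz [-0.  0. -1.] F [0.55 0.14 0.2 ] op -6.185876458550224e-05
holder-pivot xy 0.1562 0.1017 q [-0.74  0.58  0.31  1.69 -0.21  0.91  0.37]
280 [(np.int64(581), np.int64(300), np.int64(114)), (np.int64(586), np.int64(289), np.int64(102)), (np.int64(576), np.int64(295), np.int64(111)), (np.int64(572), np.int64(294), np.int64(112)), (np.int64(569), np.int64(291), np.int64(110))]
283 [(np.int64(581), np.int64(301), np.int64(108)), (np.int64(583), np.int64(294), np.int64(102)), (np.int64(578), np.int64(293), np.int64(103)), (np.int64(574), np.int64(293), np.int64(105)), (np.int64(573), np.int64(286), np.int64(99))]
286 [(np.int64(584), np.int64(298), np.int64(100)), (np.int64(580), np.int64(298), np.int64(101)), (np.int64(578), np.int64(294), np.int64(99)), (np.int64(575), np.int64(292), np.int64(97)), (np.int64(574), np.int64(287), np.int64(94))]
289 [(np.int64(583), np.int64(300), np.int64(96)), (np.int64(581), np.int64(299), np.int64(96)), (np.int64(578), np.int64(296), np.int64(94)), (np.int64(574), np.int64(294), np.int64(94)), (
[... 2333 characters left out ...]
nt64(41)), (np.int64(572), np.int64(299), np.int64(40))]
-80 84 [-19. -15. -80.] [ 20.   8. -75.]
-75 47 [-17. -14. -75.] [ 16.   9. -70.]
-70 54 [-14. -13. -70.] [ 13.  10. -65.]
-65 58 [-14. -13. -65.] [ 13.  -5. -60.]
-60 55 [-14. -13. -60.] [ 13.  -5. -55.]
-55 48 [-14. -13. -55.] [ 13.  -5. -50.]
-50 56 [-14. -12. -50.] [ 13.   6. -45.]
-45 46 [-13. -13. -45.] [ 11.  -6. -40.]
-40 23 [-11. -12. -40.] [ 11.  -6. -35.]
-35 2 [ -5. -10. -35.] [  4. -10. -34.]
-15 172 [-20. -19. -15.] [ 12.  -2. -10.]
-10 55 [-19. -20. -10.] [13. -9. -5.]
-5 56 [-20. -19.  -5.] [13. -7. -0.]
0 23 [-20. -18.   0.] [ 10. -14.   5.]
5 1 [ -7. -15.   5.] [ -7. -15.   5.]
start proj [[212.65266393 340.61983537]]
```

Depth shows the real fingertips about 35 mm higher than the reported TCP, at z ≈ 0.067, while x and y agree. So the tips passed over the bar without touching it. I'll trust the cameras for height: back off, re-align, go lower in steps and check again.

Call:
jog_arm --pt "0 -0.015 0 0 0 0 1" --pt "0 -0.015 0 0 0 0 1" --pt "0 -0.012 0 0 0 -0.07 1" --pt "0 0 0 0 0 -0.07 1" --pt "0 0 0 0 0 0 1" --pt "0 0 0.01 0 0 0 1" --pt "0 0 0.01 0 0 0 1" --pt "0 0 0 0 0 0 1"

```text
clock: 5.58
eef_pos: [0.5581, 0.3185, 0.0109]
eef_rot: [2.858, 1.303, -0.005]
contact_force: [-0.5, 0.0, -0.2]
opening: 0.0002
```

```bash
cat >> w.py <<'E'
def tip(tag):
    s,R,p=rep()
    S=snapshot("side");T=S["camera_from_world"]
    v,u=np.mgrid[:420,:560]
    pn=cv2.undistortPoints(np.c_[u.ravel(),v.ravel()].astype(float).reshape(-1,1,2),K(S),S["dist"]).reshape(420,560,2)
    z=S["range_z"];W=(np.dstack([pn*z[...,None],z])-T[:3,3])@T[:3,:3]
    L=(W-p)@R
    g=(np.abs(L[...,0])<.02)&(np.abs(L[...,1])<.03)&(L[...,2]<.01)&(L[...,2]>-.08)&(z>0)
    for a in range(-60,10,4):
      k=g&(L[...,2]*1000>=a)&(L[...,2]*1000<a+4)
      if k.sum():print(a,"world z",round(p[2]*1000-a-4),k.sum(),(L[k].min(0)*1000).round(),(L[k].max(0)*1000).round())
    u=proj(S,[p])[0];x,y=[int(max(0,t-100)) for t in u]
    cv2.imwrite(f"pics/{tag}.png",cv2.resize(S["color"][y:y+170,x:x+200],None,fx=3,fy=3,interpolation=cv2.INTER_CUBIC))
    return S
E
python3 -c "
from w import *
bar(.62);tip('tip4')"
```

```text
clk 5.575 p [0.5581 0.3185 0.0109] tool y ang -0.715 toolz [-0.002 -0.002 -1.   ] F [-0.5   0.02 -0.17] op 0.0002441554900679236
holder-pivot xy 0.1357 0.1381 q [-0.78  0.59  0.27  1.72 -0.19  0.86  0.43]
along 0.1906 normal 0.0336 F n 0.39
clk 5.575 p [0.5581 0.3185 0.0109] tool y ang -0.715 toolz [-0.002 -0.002 -1.   ] F [-0.5   0.02 -0.17] op 0.0002441554900679236
holder-pivot xy 0.1357 0.1381 q [-0.78  0.59  0.27  1.72 -0.19  0.86  0.43]
-60 world z 67 41 [-13. -13. -60.] [ 13.   2. -56.]
-56 world z 63 38 [-13. -12. -56.] [ 13.   4. -52.]
-52 world z 59 48 [-14. -12. -52.] [ 13.   7. -48.]
-48 world z 55 44 [-14. -12. -48.] [ 13.   4. -44.]
-44 world z 51 35 [-14. -13. -44.] [ 12.  -6. -40.]
-40 world z 47 15 [ -6. -12. -40.] [  6.  -8. -36.]
-36 world z 43 3 [ -2.  -9. -36.] [  6.  -4. -35.]
8 world z -1 31 [-19. -21.   9.] [20. 29. 10.]
```

View pics/tip4.png

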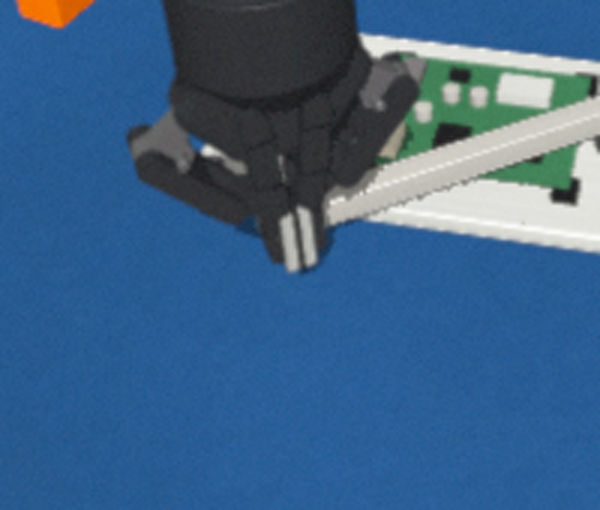

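The tips now show at about (303,270) in the crop, true z ≈ 0.046, clear of the bar on its outer side. They need to go about 17 mm lower.

Call:
jog_arm --pt "-0.005 0 0.009 0 0 0 1" --pt "0 0 0.008 0 0 0 1" --pt "0 0 0 0 0 0 1"

```text
clock: 6.0
eef_pos: [0.5552, 0.315, -0.0055]
eef_rot: [2.858, 1.304, -0.003]
contact_force: [0.2, -0.2, 0.4]
opening: -0.0
```

```bash
python3 -c "
from w import *
bar(.62);tip('tip5')"
```

```text
clk 6.0 p [ 0.5552  0.315  -0.0055] tool y ang -0.715 toolz [-0.002 -0.001 -1.   ] F [ 0.16 -0.21  0.39] op -4.762310217491943e-05
holder-pivot xy 0.132 0.1353 q [-0.77  0.6   0.26  1.74 -0.2   0.82  0.44]
along 0.1861 normal 0.0334 F n -0.26
clk 6.0 p [ 0.5552  0.315  -0.0055] tool y ang -0.715 toolz [-0.002 -0.001 -1.   ] F [ 0.16 -0.21  0.39] op -4.762310217491943e-05
holder-pivot xy 0.132 0.1353 q [-0.77  0.6   0.26  1.74 -0.2   0.82  0.44]
-60 world z 51 42 [-13. -13. -60.] [ 13.   5. -56.]
-56 world z 47 41 [-14. -13. -56.] [ 13.   2. -52.]
-52 world z 43 40 [-14. -12. -52.] [ 13.   3. -48.]
-48 world z 39 39 [-14. -12. -48.] [ 14.   5. -44.]
-44 world z 35 38 [-14. -13. -44.] [ 12.  -6. -40.]
-40 world z 31 21 [-11. -12. -40.] [ 14.  28. -36.]
-36 world z 27 2 [ -6. -10. -36.] [ -5.  -9. -35.]
-8 world z -1 626 [-20. -30.  -7.] [20. 30. -4.]
-4 world z -5 177 [-20. -30.  -4.] [20. 28. -2.]
```

View pics/tip5.png

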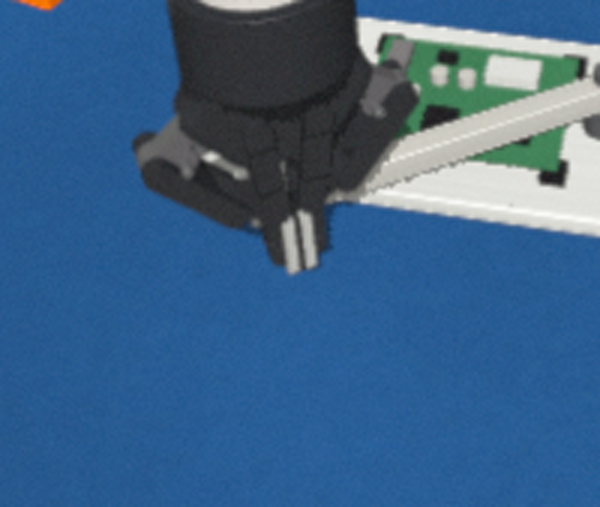

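Tip height is now about 0.029, which overlaps the bar's full height and clears the plate parts. Advancing and starting the swing.

Call:
jog_arm --pt "0 0.006 0 0 0 0 1" --pt "0 0.005 0 0 0 0 1" --pt "0 0.004 0 0 0 0 1" --pt "0.0003 0.0037 0 0 0 0.02 1" --pt "0.0004 0.0056 0 0 0 0.03 1" --pt "0.0004 0.0056 0 0 0 0.03 1" --pt "0.0004 0.0056 0 0 0 0.03 1" --pt "0.0004 0.0056 0 0 0 0.03 1" --pt "0 0 0 0 0 0 1"

```text
clock: 7.18
eef_pos: [0.5883, 0.2877, -0.0046]
eef_rot: [2.942, 1.099, 0.001]
contact_force: [0.2, -0.1, 0.6]
opening: 0.0001
```

```bash
python3 -c "
from w import *
bar(.62-.14)
barang(snapshot('top'));S=snapshot('side');cv2.imwrite('pics/side6.png',S['color'])"
```

```text
clk 7.175 p [ 0.5883  0.2877 -0.0046] tool y ang -0.856 toolz [ 0.001 -0.001 -1.   ] F [ 0.15 -0.13  0.56] op 0.0001332240168043518
holder-pivot xy 0.1578 0.1011 q [-0.73  0.63  0.3   1.7  -0.23  0.84  0.38]
along 0.1866 normal 0.0168 F n -0.19
bar angle 0.45965862 n 524 pin off line -0.0006484465017563695 r 0.03029967974669101 0.14907301373260565
```

View pics/side6.png

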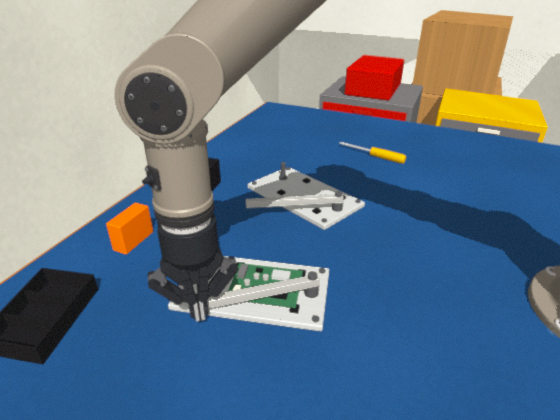

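The bar follows, now at 0.46 rad. Continuing the swing at moderate speed and slowing near the end.

Call:
jog_arm --pt "0.0003 0.0055 0 0 0 0.03 1" --pt "0.0003 0.0055 0 0 0 0.03 1" --pt "0.0003 0.0055 0 0 0 0.03 1" --pt "0.0003 0.0055 0 0 0 0.03 1" --pt "0.0003 0.0055 0 0 0 0.03 1" --pt "0.0003 0.0055 0 0 0 0.03 1" --pt "0.0003 0.0055 0 0 0 0.03 1" --pt "0.0003 0.0055 0 0 0 0.03 1" --pt "0.0003 0.0055 0 0 0 0.03 1" --pt "0.0003 0.0055 0 0 0 0.03 1" --pt "0.0003 0.0037 0 0 0 0.02 1" --pt "0 0 0 0 0 0 1"

```text
clock: 8.78
eef_pos: [0.6221, 0.2403, -0.0043]
eef_rot: [3.079, 0.617, 0.0]
contact_force: [0.5, -0.8, 1.0]
opening: 0.0002
```

```bash
python3 -c "
from w import *
bar(.62-.46)
S=snapshot('top');barang(S);cv2.imwrite('pics/top7.png',cv2.resize(S['color'][110:300,60:260],None,fx=3,fy=3))"
```

```text
clk 8.775 p [ 0.6221  0.2403 -0.0043] tool y ang -1.175 toolz [ 0.    -0.001 -1.   ] F [ 0.47 -0.77  0.99] op 0.00022070358863591596
holder-pivot xy 0.1797 0.0471 q [-0.7   0.66  0.38  1.67 -0.3   0.87  0.2 ]
along 0.1849 normal 0.0179 F n -0.89
bar angle 0.14898162 n 527 pin off line -0.0005082416562156578 r 0.030119007146998302 0.14989830459774567
```

View pics/top7.png

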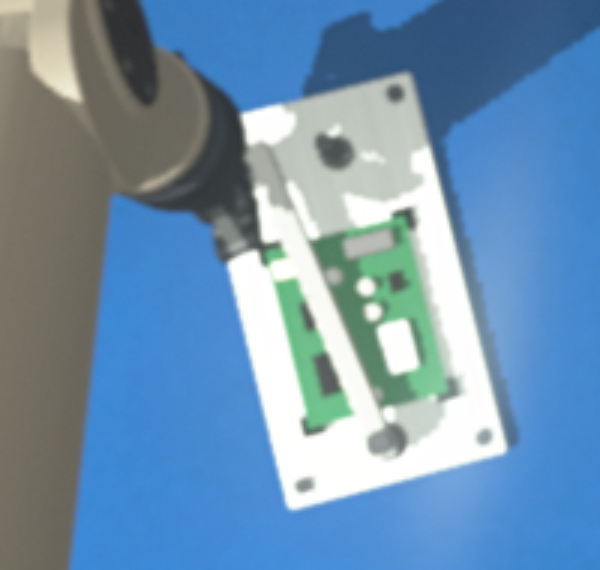

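The bar is at 0.15 rad, coming down over the board with its tip near crop (262,150). The post is at (333,150). Slowing down.

Call:
jog_arm --pt "0.0003 0.0037 0 0 0 0.02 1" --pt "0.0003 0.0037 0 0 0 0.02 1" --pt "0.0003 0.0037 0 0 0 0.02 1" --pt "0.0002 0.0028 0 0 0 0.015 1" --pt "0.0002 0.0018 0 0 0 0.01 1" --pt "0.0002 0.0018 0 0 0 0.01 1" --pt "0 0 0 0 0 0 1"

```text
clock: 9.7
eef_pos: [0.6293, 0.2252, -0.0046]
eef_rot: [3.106, 0.471, -0.0]
contact_force: [-1.0, 1.2, -0.0]
opening: -0.0001
```

```bash
python3 -c "
from w import *
bar(.62-.555)
S=snapshot('top');barang(S)"
```

```text
clk 9.7 p [ 0.6293  0.2252 -0.0046] tool y ang -1.27 toolz [ 0. -0. -1.] F [-1.03  1.24 -0.02] op -0.00012605832457078417
holder-pivot xy 0.1832 0.0308 q [-0.69  0.67  0.4   1.67 -0.32  0.87  0.14]
along 0.1848 normal 0.0188 F n 1.49
bar angle 0.05820383 n 525 pin off line -0.0006653751724868436 r 0.03042598342966823 0.1498875651275345
```

Call:
jog_arm --pt "0.0001 0.0015 0 0 0 0.008 1" --pt "0.0001 0.0015 0 0 0 0.008 1" --pt "0.0001 0.0015 0 0 0 0.008 1" --pt "0.0001 0.0015 0 0 0 0.008 1" --pt "0.0001 0.001 0 0 0 0.005 1" --pt "0 0 0 0 0 0 1"

```text
clock: 10.5
eef_pos: [0.6319, 0.2188, -0.0045]
eef_rot: [3.114, 0.413, 0.001]
contact_force: [0.5, 1.4, -0.9]
opening: 0.0004
```

```bash
python3 -c "
from w import *
bar(.02)
S=snapshot('top');barang(S)"
```

```text
clk 10.5 p [ 0.6319  0.2188 -0.0045] tool y ang -1.307 toolz [ 0. -0. -1.] F [ 0.46  1.4  -0.86] op 0.0003542667207539474
holder-pivot xy 0.1842 0.0239 q [-0.68  0.67  0.41  1.67 -0.33  0.87  0.12]
along 0.1846 normal 0.0202 F n 1.24
bar angle 0.023040995 n 528 pin off line -0.0004279977745566786 r 0.030078091256189793 0.14995864269096315
```

Call:
jog_arm --pt "0 0.0007 0 0 0 0.004 1" --pt "0 0.0007 0 0 0 0.004 1" --pt "0 0 0 0 0 0 1"

```text
clock: 10.92
eef_pos: [0.6323, 0.2177, -0.0044]
eef_rot: [-3.116, -0.401, -0.001]
contact_force: [0.3, 1.6, -0.2]
opening: 0.0
```

```bash
python3 -c "
from w import *
bar(.01)
S=snapshot('top');barang(S)
cv2.imwrite('pics/top8.png',cv2.resize(S['color'][110:300,60:260],None,fx=3,fy=3))"
```

```text
clk 10.925 p [ 0.6323  0.2177 -0.0044] tool y ang -1.315 toolz [ 0.  0. -1.] F [ 0.25  1.65 -0.17] op 4.391693699876219e-05
holder-pivot xy 0.1843 0.0228 q [-0.68  0.67  0.41  1.67 -0.33  0.87  0.12]
along 0.1845 normal 0.0209 F n 1.54
bar angle 0.017164424 n 532 pin off line -0.0003795803041290388 r 0.03036242801481967 0.14970788396223342
```

View pics/top8.png

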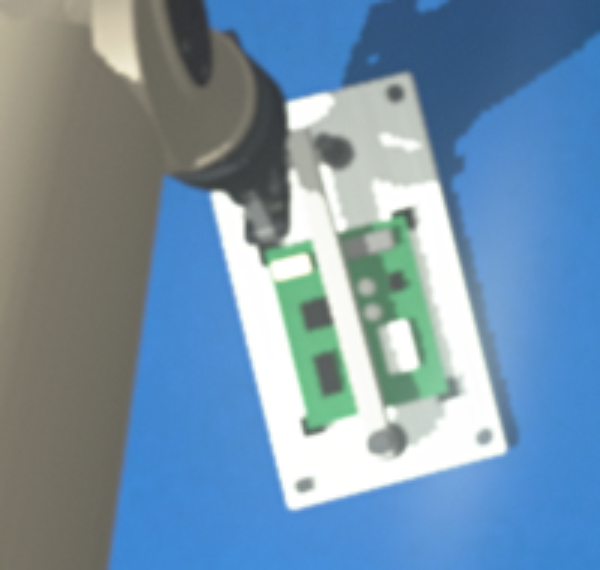

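The bar is nearly against the post at crop (320,150), measured 0.017 rad, or about 3 mm. Continuing in sub-millimetre steps while watching the force.

Call:
jog_arm --pt "0 0.0006 0 0 0 0.003 1" --pt "0 0.0006 0 0 0 0.003 1" --pt "0 0 0 0 0 0 1"

```text
clock: 11.35
eef_pos: [0.6326, 0.2164, -0.0043]
eef_rot: [-3.117, -0.392, -0.001]
contact_force: [0.9, 1.3, -1.5]
opening: 0.0
```

Call:
jog_arm --pt "0 0.0005 0 0 0 0.003 1" --pt "0 0 0 0 0 0 1"

```text
clock: 11.6
eef_pos: [0.6328, 0.216, -0.0043]
eef_rot: [-3.118, -0.387, -0.001]
contact_force: [1.0, 1.9, -1.7]
opening: -0.0
```

Call:
jog_arm --pt "0 0.0005 0 0 0 0.003 1" --pt "0 0 0 0 0 0 1"

```text
clock: 11.85
eef_pos: [0.6328, 0.2155, -0.0043]
eef_rot: [-3.118, -0.382, -0.001]
contact_force: [1.5, 2.4, 0.1]
opening: 0.0003
```

```bash
python3 -c "
from w import *
bar(.0)
S=snapshot('top');barang(S)"
```

```text
clk 11.85 p [ 0.6328  0.2155 -0.0043] tool y ang -1.327 toolz [ 0.  0. -1.] F [1.45 2.39 0.08] op 0.00028180907978364714
holder-pivot xy 0.1844 0.0205 q [-0.68  0.67  0.41  1.67 -0.33  0.87  0.11]
along 0.1844 normal 0.0205 F n 1.98
bar angle 0.004990995 n 533 pin off line -0.0003517771764379521 r 0.030031929315889924 0.14999473015758338
```

Call:
jog_arm --pt "0 0.0005 0 0 0 0.002 1" --pt "0 0 0 0 0 0 1"

```text
clock: 12.15
eef_pos: [0.6329, 0.215, -0.0044]
eef_rot: [-3.118, -0.379, -0.0]
contact_force: [1.2, 2.7, -1.2]
opening: -0.0
```

Call:
jog_arm --pt "0 0.0005 0 0 0 0.002 1" --pt "0 0 0 0 0 0 1"

```text
clock: 12.4
eef_pos: [0.6329, 0.2145, -0.0044]
eef_rot: [-3.119, -0.376, -0.0]
contact_force: [0.2, 2.4, 0.7]
opening: 0.0001
```

```bash
python3 -c "
from w import *
bar(.0)
S=snapshot('top');barang(S);rep()"
```

```text
clk 12.4 p [ 0.6329  0.2145 -0.0044] tool y ang -1.331 toolz [ 0.  0. -1.] F [0.19 2.39 0.68] op 0.0001368876783206583
holder-pivot xy 0.1842 0.0195 q [-0.68  0.67  0.41  1.67 -0.33  0.87  0.11]
along 0.1842 normal 0.0195 F n 2.28
bar angle -0.0012779236 n 530 pin off line -0.0005094704428582515 r 0.030225122626953996 0.14989123302774088
clk 12.45 p [ 0.6329  0.2145 -0.0044] tool y ang -1.331 toolz [ 0.  0. -1.] F [1.02 1.87 0.11] op -0.00017047525370477915
holder-pivot xy 0.1842 0.0195 q [-0.68  0.67  0.41  1.67 -0.33  0.87  0.11]
```

The force is still only pin friction (~2 N), so the bar isn't against the post yet. Continuing.

Call:
jog_arm --pt "0 0.0005 0 0 0 0.001 1" --pt "0 0 0 0 0 0 1"

```text
clock: 12.7
eef_pos: [0.633, 0.2142, -0.0044]
eef_rot: [-3.119, -0.375, -0.0]
contact_force: [0.9, 2.4, 0.2]
opening: 0.0002
```

Call:
jog_arm --pt "0 0.0004 0 0 0 0.001 1" --pt "0 0 0 0 0 0 1"

```text
clock: 12.95
eef_pos: [0.633, 0.2142, -0.0044]
eef_rot: [-3.119, -0.373, -0.0]
contact_force: [0.5, 3.7, 0.8]
opening: -0.0001
```

```bash
python3 -c "
from w import *
bar(.0)
S=snapshot('top');barang(S);rep()"
```

```text
clk 12.95 p [ 0.633   0.2142 -0.0044] tool y ang -1.332 toolz [ 0.     0.001 -1.   ] F [0.49 3.67 0.81] op -0.00014545037963333983
holder-pivot xy 0.1842 0.0192 q [-0.68  0.67  0.41  1.67 -0.33  0.87  0.11]
along 0.1842 normal 0.0192 F n 3.45
bar angle -0.003201425 n 524 pin off line -0.0004223095368256699 r 0.030100863450976595 0.14994916709211412
clk 13.0 p [ 0.633   0.2142 -0.0044] tool y ang -1.332 toolz [ 0.     0.001 -1.   ] F [1.4  2.98 1.12] op 0.0001790767778716901
holder-pivot xy 0.1842 0.0192 q [-0.68  0.67  0.41  1.67 -0.33  0.87  0.11]
```

Call:
jog_arm --pt "0 0.0005 0 0 0 0 1" --pt "0 0 0 0 0 0 1"

```text
clock: 13.25
eef_pos: [0.633, 0.2142, -0.0044]
eef_rot: [-3.118, -0.374, -0.0]
contact_force: [-0.4, 5.0, 1.5]
opening: -0.0001
```

Call:
jog_arm --pt "0 0.0005 0 0 0 0 1" --pt "0 0 0 0 0 0 1"

```text
clock: 13.5
eef_pos: [0.633, 0.2142, -0.0044]
eef_rot: [-3.117, -0.374, 0.0]
contact_force: [0.2, 5.1, 1.3]
opening: 0.0
```

```bash
python3 -c "
from w import *
bar(.0)
S=snapshot('top');barang(S);rep()"
```

```text
clk 13.5 p [ 0.633   0.2142 -0.0044] tool y ang -1.332 toolz [-0.     0.002 -1.   ] F [0.23 5.09 1.31] op 2.6596223168180053e-05
holder-pivot xy 0.1842 0.0192 q [-0.68  0.67  0.41  1.67 -0.33  0.87  0.11]
along 0.1842 normal 0.0192 F n 4.89
bar angle -0.0047444403 n 524 pin off line -0.0005591786894177039 r 0.030065565235977056 0.1496866381116633
clk 13.55 p [ 0.633   0.2142 -0.0044] tool y ang -1.332 toolz [-0.     0.002 -1.   ] F [0.81 6.24 2.01] op 0.0001535457854509616
holder-pivot xy 0.1842 0.0192 q [-0.68  0.67  0.41  1.67 -0.33  0.87  0.11]
```

The TCP has stalled while the force rose from 2 N to about 5 N, so the bar is home against the post. I'll back straight off, then lift.

Call:
jog_arm --pt "0 -0.003 0 0 0 0 1" --pt "0 -0.008 0 0 0 0 1" --pt "0 -0.015 0 0 0 0 1" --pt "0 -0.015 0 0 0 0 1" --pt "0 0 -0.03 0 0 0 1" --pt "0 0 -0.05 0 0 0 1" --pt "0 0 -0.05 0 0 0 1" --pt "0 -0.05 -0.03 0 0 0 1" --pt "0 -0.06 0 0 0 0 1" --pt "0 -0.06 0 0 0 0 1" --pt "0 0 0 0 0 0 1"

```text
clock: 14.92
eef_pos: [0.5782, 0.4276, 0.1544]
eef_rot: [-3.112, -0.392, 0.004]
contact_force: [-0.0, -0.4, -0.9]
opening: 0.0001
```

```bash
python3 -c "
from w import *
rep()
S=snapshot('top');barang(S);cv2.imwrite('pics/top9.png',S['color'])
S2=snapshot('side');cv2.imwrite('pics/side9.png',S2['color'])
cv2.imwrite('pics/top9c.png',cv2.resize(S['color'][120:200,110:250],None,fx=5,fy=5,interpolation=cv2.INTER_CUBIC))"
```

```text
clk 14.925 p [0.5782 0.4276 0.1544] tool y ang -1.32 toolz [-0.003  0.004 -1.   ] F [-0.04 -0.44 -0.86] op 0.00013640266427802255
holder-pivot xy 0.1805 0.2395 q [-0.98  0.59  0.44  1.4  -0.26  1.2  -0.25]
bar angle -0.002618581 n 520 pin off line -0.0003860119973732 r 0.03018317830440878 0.14990851328716823
```

View pics/top9.png

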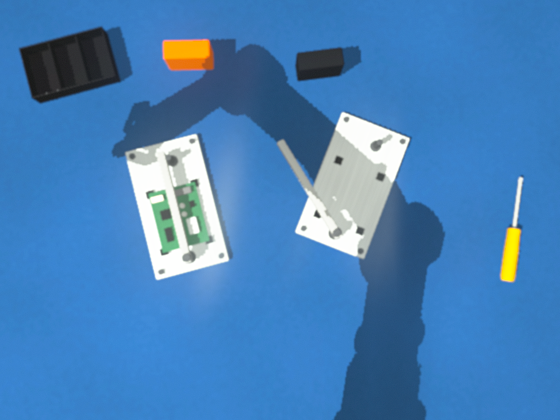

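View pics/top9c.png

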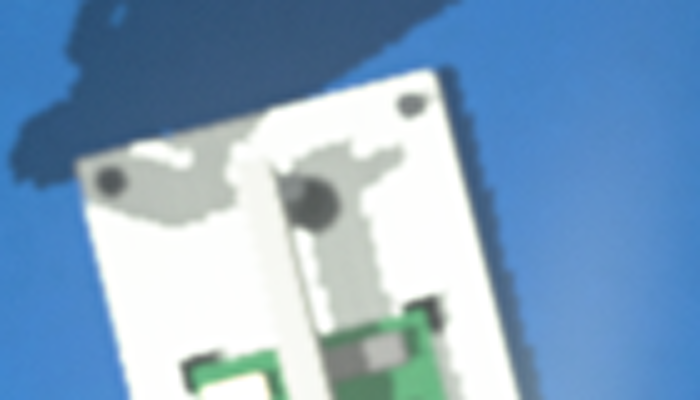

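View pics/side9.png

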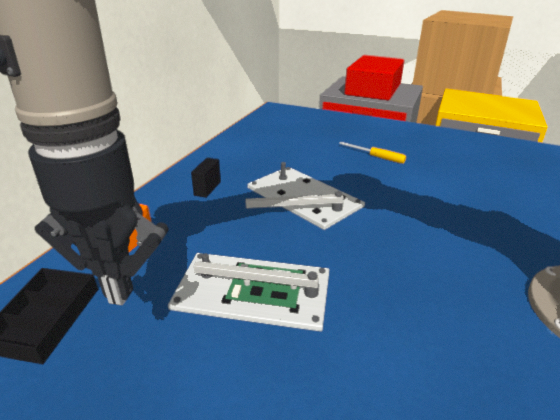

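The bar touches the post at about (168,160) in the top view, at -0.003 rad, which is 0 within measuring error. It lies along the holder over the board. The spare bar's end is still at (281,142), and the arm is well clear.

```bash
python3 -c "
from cell import *
print(job_done())"
```

```text
the job is handed in; nothing more can be done
None
```

The hold-down bar on the left holder, the one with the circuit board, is swung home against its stop post and released. The job was handed in at about 15 s.

- **At the stop:** I pushed the free end round with shut fingertips, using sub-millimetre steps at the end. The tool stopped advancing while the force rose from about 2 N to 5–6 N, so I took that as contact. I then backed straight off and lifted clear.
- **Last checks:** The bar measured 0.62 rad at the start and −0.003 rad after release, which is 0 within camera error. The top view shows it touching the post. By eye in both views the spare bar has not moved, the arm is clear, and the tool force is about zero.
- **Disagreement:** The reported tool height was about 35 mm lower than where depth images showed the fingertips. My first pass therefore went over the bar without moving it. I took the height from the camera after that.

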